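Set the slide stage's jaw gap to the gauge mark

TASK

Set the bench slide stage for the next carrier: with a fingertip on top of the knurled thumbwheel, roll it, in as many strokes as it takes, until the gap between the jaws has closed so far that the moving jaw's pointer stands at the middle of the notch in the gauge block, then take the hand away. Turn it only by rolling the wheel under light finger pressure; do not push the jaw or the gauge block by hand. Do not pick up or shift the loose things lying around it.

Things in the scene. Friction and masses are not known exactly. Their poses are not given: they have to be found in the camera images.
- jaw: Moving metal jaw, a bar 96 (x) by 16 (y) by 22 mm high lying across the deck, top 62 mm above the bench. Origin: centre of its underside; axes as the stage's. It slides along the stage's y, driven only by the wheel, and starts with its origin at stage y = -30 mm (gap to the fixed jaw 122 mm). It stays where the wheel leaves it.
- pointer (a point): Top of the tip of the pointer, a metal blade 4 mm wide (y), on the jaw's centre line, that sticks out from the +x end of the moving jaw towards the gauge block; 60 mm above the bench. Axes as the stage's.
- objective: Loose steel microscope objective standing on the bench, 27 mm in diameter, 46 mm high; origin at the centre of its underside. Leave it alone.
- bottle: Loose amber dropper bottle with black cap, 32 mm in diameter, 75 mm high; origin at the centre of its underside. Leave it alone.
- slide_box: Loose closed black slide box, 75 by 100 by 30 mm high; origin at the centre of its underside. Leave it alone.
- carrier: Loose flat aluminium slide carrier, 76 by 40 by 5 mm, lying on the bench; origin at the centre of its underside. Leave it alone.
- stage: Grey-green, black-topped bench slide stage, 160 (x) by 300 (y) mm: a plinth on the bench, turned up to 0.5 rad, and on it, on rubber feet, a deck whose top is 40 mm above the bench. Origin: centre of its underside; z up, y along its length from the wheel end (-y) to the fixed metal jaw (+y). Fixed jaw: bar 96 by 16 by 22 mm on the deck, inner face at y = +100 mm. Wheel centre at x = 0, y = -95 mm.
- wheel: Knurled aluminium thumbwheel, 64 mm diameter, 26 mm wide, upright; axle along the stage's x, 54 mm above the bench, between two cheeks that end 20 mm below the wheel's top. Origin: wheel centre; turns with the wheel. Dragging the top of the rim to the stage's +y (towards the jaws) closes the gap, to -y opens it; the jaw moves half as far as the rim. It stays where left.
- wheel_top (a point): Crown (highest point) of the wheel's rim, 86 mm above the bench; axes as the stage's, sinks but does not turn with the wheel. The rim needs about 1 N to turn. The feet are springy: pressed on the wheel, the whole deck with jaws, gauge and wheel gives way downwards by up to 6 mm (about 3 N to start, 9 N at the bottom, then solid) and comes up again. More than 30 N is too much.
- gauge_mark (a point): Middle of the notch in the gauge block, at its edge beside the pointer, 60 mm above the bench; axes as the stage's. It was set beforehand, 20 to 38 mm to the +y side of the pointer's start. A firm push would shift it.
- gauge: The gauge block: aluminium, 20 (x) by 42 (y) by 20 mm high, on a track along the deck's +x edge, with a 6 mm wide black-floored notch across its middle. Origin: centre of its underside; axes as the stage's.

How it is judged (in metres and radians):
On the way, in this order (a step that is already met when the one before it is completed fails the run):
1. a finger presses on the wheel (contact force between the fingers and wheel above 1 N), for 0.1 s.
2. the pointer reaches the gauge mark (y of pointer in the frame of gauge_mark between -0.003 and 0.003 m), for 0.2 s.
At the end, for the whole second after the job is handed in: The jaw's pointer rests within 3 mm (along the stage's length) of the middle of the gauge block's notch, the jaw is still and nothing is touched (all of step 2 and linear speed of jaw below 0.003 m/s).
It fails at once if the jaw is pushed directly instead of by the wheel (contact force between any of the fingers, the arm and jaw above 1 N).
It fails at once if the gauge block is pushed by hand (it sinks up to 6 mm with the deck, which is allowed) (distance of gauge_mark from where it was at the start of the episode above 0.008 m or contact force between any of the fingers, the arm and gauge above 2 N).
It fails at once if the wheel is pressed with more than 30 N (contact force between the fingers and wheel above 30 N).
It fails at once if a loose thing nearby is lifted, or shifted by more than 10 mm (distance of any of objective, bottle, slide_box, carrier from where it was at the start of the episode above 0.01 m).
It also fails if it takes over 48 s, if anything falls off the work surface, if the arm or the gripper's body presses on something with over 40 N, if the wrist force passes 120 N, or if a joint passes its speed limit or range.

ROBOT

A 6-joint arm with a two-finger parallel gripper is mounted at the origin on the work surface. World frame = base frame: x ahead of the robot, y to its left, z up, the work surface at z = 0. Lengths are in m, angles in degrees, forces in N, time in s.
With the tool pointing down it reaches from about 0.425 to 0.95 m from the base axis. Payload 14.7 kg.
Tool frame: the origin (TCP) lies at the very end of the fingers, on their centre line; the grasp point (between the pads) lies 19 mm behind it; x points along the fingers, z is the direction in which the jaws open and shut, and the axes are right-handed (so a half turn about x gives the same grasp; the last joint's range is limited). The gripper opens to 85 mm and grips with 20 to 120 N. Pads are 22 mm wide; open, the fingers measure 114 mm over their backs; the gripper's body (76 mm by 85 mm) begins 54 mm behind the grasp point. The pads swing forward as they close: fully open they stand 13 mm farther back than shut.
Start: joints at [60.527, 27.513, 91.461, -0, 61.026, -2.67], TCP at [0.293, 0.58, 0.231] pointing down, gripper open.
Joint ranges: [-157.49, 157.49], [-46.99, 117.5], [13.45, 153.17], [-89.5, 269.5], [5.16, 153.95], [-167.48, 167.48]. Speed limits (degrees/s): [108.29, 108.29, 136.94, 172.46, 172.46, 172.46].

INTERFACE

Orientations are given as [roll, pitch, yaw] about the fixed x, y, z axes, in that order (R = Rz(yaw) Ry(pitch) Rx(roll)).
In Python, from bench import robot gives the robot as it stands.
- The arm moves only by the tool servo_tool, never from a script. Its argument "commands" is a list of rows, each a list of 7 numbers: the turn, a rotation vector about the tool's x, y, z scaled (see below), then the shift along the tool's x, y, z scaled (see below), then the opening in per cent of the stroke, from 0 (shut) to 100 (fully open). In form: [[ax, ay, az, x, y, z, claw], ...]. A call has 1 to 5 rows; each row shifts and turns the commanded pose from where the row before left it, along the tool's axes as they then stand; what a row does not reach is not made up. The controller multiplies each number of a shift by 0.025 m and each number of a turn by 0.1 rad. A row lasts 1/12 s, in which the tool goes at most 41.7 mm and 7.16 degrees, less where a joint would pass 70% of its speed; a pose out of reach is approached as far as the arm can. A call with a number of a shift or a turn outside -1 to 1 is refused whole. A call with a gripper value outside its range is refused whole. The fingers move at their own pace and stop on an object; the grip force is fixed at half the most. Time passes only in rows, so rows that do not move let the fingers close. It gives the time, the measured TCP pose, the force and the opening at its end, in the units of the state.
- robot.read_state(): the state, without advancing time (a new reading comes with each control period).
- robot.camera(name): name is "side" or "top"; returns a dict with "pixels" (400x640x3 uint8, red, green, blue), "z_map" (400x640 float32, m along the optical axis (not along the pixel's ray), 0 where there is no reading), "mtx" (3x3 intrinsics, pixels), "T" (4x4, takes a point from camera to world coordinates). Camera axes: x right, y down, z forward; pixel columns grow to the right and rows downward; lengths in m; the calibration is good to about 2 mm. A picture is of the moment at which its call begins.
- robot.sign_off(): hands the job in, once; it reports no verdict.
Trained networks look in a picture, given as the dict that the camera call returned (one of the last four; its "shot" number tells which), for a name from the list of things; names that differ only in an ending like _2 or _b are one class to them, and where a whole thing is asked for, a point or a joint stands for the part that bears it (a point fixed in the world has none). Each returns a list of dicts, best first, with "conf" (0 to 1); they miss things now and then, are a little off and sometimes report something else, mostly with a low value. They report only what shows in the picture. A call takes as long as a camera call.
- robot.regions_of(picture, name): "region" (400x640 bool, what is visible of it) and "extent" ([left, top, width, height] in pixels, round what is visible of it).
- robot.place_of(picture, name): "point" ([column, row] in pixels: a listed point, or the origin of a listed thing).
The state is a dict: "clock": time; "qpos": joint angles; "qd": joint speeds; "joint_torque": joint torques, N m; "ee_pos": TCP position; "eef_rot": TCP orientation; "ft_force": force on the tool from outside, world axes, zero at the start; "moment": the same for the moment, N m; "width": finger opening in m.
Only numpy, scipy, OpenCV 4.12 (cv2) and the standard library are available. Lean on these libraries where they do the work, as an engineer would, in place of code of your own. Each camera call takes 0.05 s, during which the arm holds its last target.

## Working session

There is one attempt and no reset: what is moved stays moved. The work goes in short steps, Python scripts to look and compute and a tool call to move; the robot and the scene stay as the last step left them, time stands still between calls to the robot, and variables do not carry over. Pictures are saved under pics/ and viewed, and the job is handed in when it is done.

Besides the shell and the picture viewer there is one more tool, called after "Request:" as name(argument=value, ...) on one line, values as JSON. servo_tool: Moves the arm, as the interface text tells. Shifts and turns lie within -1 to 1; 1 stands for 0.025 m of shift or 0.1 rad of turn. Its arguments: {"type":"object","properties":{"commands":{"type":"array"}},"required":["commands"]}

```bash
mkdir -p pics
cat > h.py <<'E'
import numpy as np,cv2
from bench import robot
def save(c,n): cv2.imwrite('pics/'+n,cv2.cvtColor(c['pixels'],cv2.COLOR_RGB2BGR))
def ray(c,p,z):
    K,T=c['mtx'],c['T']; d=T[:3,:3]@np.linalg.inv(K)@np.array([p[0],p[1],1.]); o=T[:3,3]
    return o+d*(z-o[2])/d[2]
def proj(c,P):
    q=np.linalg.inv(c['T'])@np.append(P,1); q=c['mtx']@q[:3]; return q[:2]/q[2]
def deep(c,p):
    u,v=int(round(p[0])),int(round(p[1])); z=np.median(c['z_map'][v-1:v+2,u-1:u+2])
    return c['T'][:3,:3]@(np.linalg.inv(c['mtx'])@np.array([p[0],p[1],1.])*z)+c['T'][:3,3]
E
python3 - <<'E'
from h import *
np.set_printoptions(precision=4,suppress=True)
s=robot.read_state();print(s)
for n in('top','side'):
    c=robot.camera(n);save(c,n+'0.png')
    print(n,c['mtx'][0,0],c['T'][:3,3])
    for k,z in(('wheel_top',.086),('pointer',.06),('gauge_mark',.06),('jaw',.04),('stage',0),('wheel',.054),('gauge',.04),('objective',0),('bottle',0),('slide_box',0),('carrier',0)):
        for r in robot.place_of(c,k)[:2]:
            print(k,r['conf'],r['point'],ray(c,r['point'],z),deep(c,r['point']))
E
```

```text
{'clock': 0.0, 'qpos': array([60.5272, 27.5506, 91.4943,  0.0011, 61.0275, -2.6698]), 'qd': array([-0.0207, -0.0017, -0.0724,  0.0355,  0.118 ,  0.0015]), 'joint_torque': array([ -0.0039, -95.0641, -43.0171,  -0.0004,   0.0123,   0.0001]), 'ee_pos': array([0.2929, 0.5798, 0.2307]), 'eef_rot': array([ 176.5502,   89.9276, -120.2533]), 'ft_force': array([-0.6931, -0.6879,  0.0727]), 'moment': array([-0.0622, -0.0315,  0.0445]), 'width': 0.08551300341026885}
top 420.66688229087555 [0.3642 0.1137 0.9913]
wheel_top 0.6 [423.6, 203.5] [ 0.6094 -0.1008  0.086 ] [ 0.6092 -0.1006  0.0867]
pointer 0.59 [384.4, 193.5] [ 0.6353 -0.0172  0.06  ] [ 0.6398 -0.0194  0.0446]
gauge_mark 0.44 [373.8, 201.8] [0.6143 0.0066 0.06  ] [0.6196 0.0044 0.0402]
jaw 0.75 [394.7, 218.8] [ 0.5816 -0.0449  0.04  ] [ 0.5764 -0.0411  0.0627]
stage 0.88 [378.5, 229.2] [ 0.5631 -0.0131  0.    ] [ 0.5548 -0.0078  0.0413]
wheel 0.75 [419.8, 209.9] [ 0.6024 -0.0996  0.054 ] [ 0.5949 -0.0929  0.0834]
gauge 0.48 [370.3, 200.9] [0.6214 0.0126 0.04  ] [0.6163 0.0146 0.0588]
objective 0.55 [437.2, 252.1] [ 0.5156 -0.1527  0.  
[... 712 characters left out ...]
ge 0.93 [345.5, 289.8] [ 0.5669 -0.0136  0.    ] [ 0.5555 -0.0333  0.0406]
wheel 0.9 [395.1, 309.7] [ 0.6045 -0.1035  0.054 ] [ 0.5978 -0.1108  0.0727]
gauge 0.9 [371.1, 251.9] [0.6288 0.0131 0.04  ] [0.6223 0.0038 0.0568]
gauge 0.22 [364.4, 286.9] [ 0.5857 -0.0416  0.04  ] [ 0.5787 -0.0519  0.0617]
objective 0.82 [358.0, 383.3] [ 0.5114 -0.1622  0.    ] [ 0.5052 -0.1707  0.0307]
bottle 0.71 [435.7, 262.7] [ 0.7368 -0.0351  0.    ] [ 0.7197 -0.05    0.0328]
slide_box 0.83 [235.5, 237.8] [ 0.4319  0.1733 -0.    ] [0.4292 0.1515 0.0291]
carrier 0.61 [269.5, 333.7] [ 0.4203 -0.0313  0.    ] [ 0.4199 -0.0336  0.0049]
carrier 0.53 [343.1, 288.9] [ 0.564  -0.0103  0.    ] [ 0.5527 -0.0303  0.0408]
```

Run:
```python
import cv2
for n,(x,y) in(('top',(270,130)),('side',(220,190))):
    i=cv2.imread(f'pics/{n}0.png')[y:y+200,x:x+250]
    cv2.imwrite(f'pics/{n}0c.png',cv2.resize(i,(750,600),interpolation=cv2.INTER_CUBIC))
```

```text
(no output)
```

View pics/top0c.png

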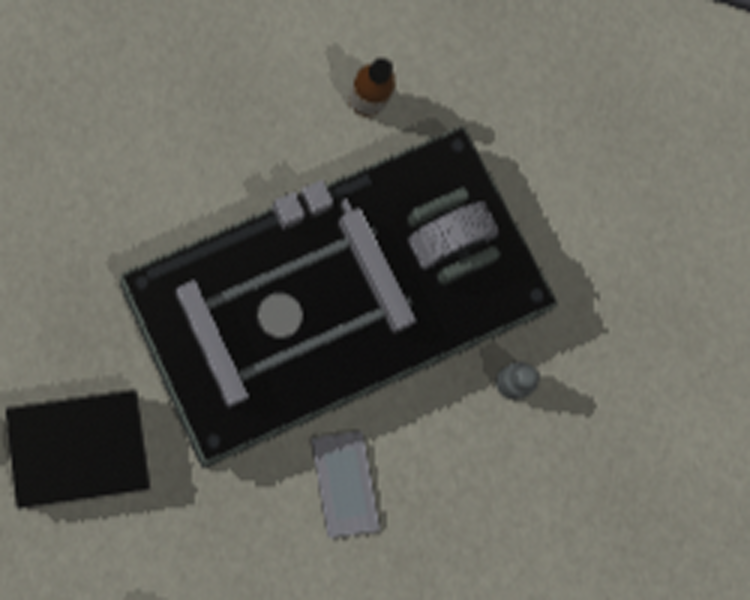

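View pics/side0c.png

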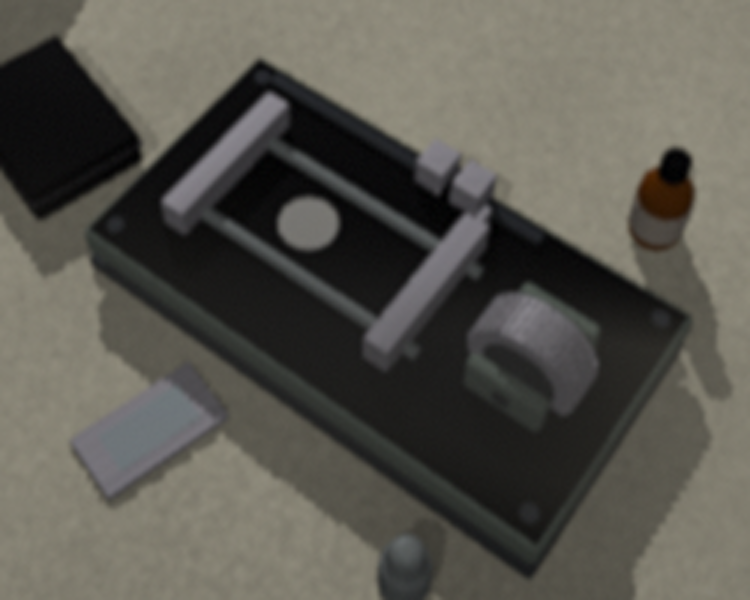

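```bash
cat >> h.py <<'E'
from scipy.spatial.transform import Rotation as Ro
def tool(s): return Ro.from_euler('xyz',s['eef_rot'],degrees=True).as_matrix()
E
python3 - <<'E'
from h import *
np.set_printoptions(precision=4,suppress=True)
s=robot.read_state();print(tool(s))
for n in('top','side'):
    c=robot.camera(n)
    m=robot.regions_of(c,'stage')[0]['region']
    v,u=np.nonzero(m&(c['z_map']>0))
    z=c['z_map'][v,u]
    P=(np.linalg.inv(c['mtx'])@np.stack([u,v,np.ones_like(u)])*z).T@c['T'][:3,:3].T+c['T'][:3,3]
    Q=P[abs(P[:,2]-.04)<.004]
    print(n,len(Q),np.median(Q[:,2]),cv2.minAreaRect((Q[:,:2]*1000).astype(np.float32)))
E
```

```text
[[ 0.     -0.8926  0.4509]
 [-0.      0.4509  0.8926]
 [-1.     -0.      0.    ]]
top 6482 0.04086156349036313 ((563.3343505859375, -16.600021362304688), (160.0400390625, 298.93609619140625), 27.000940322875977)
side 11864 0.04009109697281421 ((564.6246948242188, -18.682266235351562), (160.28517150878906, 299.2410888671875), 27.129785537719727)
```

Request:
servo_tool(commands=[[1,0,0,0,0,0,0],[1,0,0,0,0,0,0],[1,0,0,0,0,0,0],[1,0,0,0,0,0,0],[1,0,0,0,0,0,0]])

```text
clock: 1.82
ee_pos: [0.2931, 0.5802, 0.2313]
eef_rot: [-170.8, 90.0, -136.5]
ft_force: [-0.2, 0.5, 0.1]
width: 0.0256
```

Request:
servo_tool(commands=[[1,0,0,0,0,0,0],[0.32,0,0,0,-0.5,0,0],[0,0,0,0,-1,0,0],[0,0,0,0,-1,0,0],[0,0,0,0,-1,0,0]])

```text
clock: 2.23
ee_pos: [0.3335, 0.5009, 0.2312]
eef_rot: [-122.1, 90.0, -95.0]
ft_force: [0.3, 0.3, -0.4]
width: 0.0
```

Request:
servo_tool(commands=[[0,0,0,0,-1,0,0],[0,0,0,0,-1,0,0],[0,0,0,0,-1,0,0],[0,0,0,0,-1,0,0],[0,0,0,0,-1,0,0]])

```text
clock: 2.65
ee_pos: [0.3903, 0.3892, 0.2314]
eef_rot: [-57.6, 90.0, -30.6]
ft_force: [0.4, -0.3, -0.1]
width: -0.0001
```

Request:
servo_tool(commands=[[0,0,0,0,-1,0,0],[0,0,0,0,-1,0,0],[0,0,0,0,-1,0,0],[0,0,0,0,-1,0,0],[0,0,0,0,-1,0,0]])

```text
clock: 3.07
ee_pos: [0.4469, 0.2778, 0.2314]
eef_rot: [-61.8, 90.0, -34.7]
ft_force: [0.9, 0.1, -0.3]
width: -0.0005
```

Request:
servo_tool(commands=[[0,0,0,0,-1,0,0],[0,0,0,0,-1,-0.2,0],[0,0,0,0,-1,-0.2,0],[0,0,0,0,-1,-0.2,0],[0,0,0,0,-1,-0.2,0]])

```text
clock: 3.48
ee_pos: [0.4855, 0.1573, 0.2314]
eef_rot: [-64.9, 90.0, -37.8]
ft_force: [0.0, 0.3, 0.3]
width: -0.0001
```

Request:
servo_tool(commands=[[0,0,0,0,-1,-0.2,0],[0,0,0,0,-1,-0.2,0],[0,0,0,0,-1,0,0],[0,0,0,0,-1,0,0],[0,0,0,0,-1,0,0]])

```text
clock: 3.9
ee_pos: [0.5333, 0.0414, 0.2315]
eef_rot: [-57.0, 90.0, -29.9]
ft_force: [0.3, 0.7, 0.4]
width: 0.0001
```

Request:
servo_tool(commands=[[0,0,0,0.3,-1,0,0],[0,0,0,0.6,-1,0,0],[0,0,0,0.6,-1,0,0],[0,0,0,0.6,-1,0,0],[0,0,0,0.6,-0.9,0,0]])

```text
clock: 4.32
ee_pos: [0.589, -0.0679, 0.1632]
eef_rot: [-61.9, 90.0, -34.9]
ft_force: [0.4, 0.1, 0.3]
width: -0.0003
```

Request:
servo_tool(commands=[[0,0,0,0.5,-0.8,0,0],[0,0,0,0.5,-0.4,0,0],[0,0,0,0,0,0,0],[0,0,0,0,0,0,0]])

```text
clock: 4.65
ee_pos: [0.6016, -0.0928, 0.1382]
eef_rot: [138.1, 89.9, 165.1]
ft_force: [-0.4, 0.6, -0.8]
width: 0.0001
```

Run:
```python
from h import *
np.set_printoptions(precision=4,suppress=True)
s=robot.read_state();print(s['clock'],s['ee_pos'],s['qpos'],s['ft_force']);print(tool(s))
for n in('top','side'):
    c=robot.camera(n);save(c,n+'1.png')
    for k,z in(('wheel_top',.086),('pointer',.06),('gauge_mark',.06),):
        for r in robot.place_of(c,k)[:2]:
            print(k,r['conf'],r['point'],ray(c,r['point'],z),deep(c,r['point']))
a=cv2.imread('pics/side1.png')[100:400,160:560];cv2.imwrite('pics/side1c.png',cv2.resize(a,(800,600)))
```

```text
4.65 [ 0.6016 -0.0928  0.1382] [-11.623   30.2896 101.9484   0.0076  47.8605 -38.5978] [-0.4314  0.5574 -0.8269]
[[-0.0017 -0.4535  0.8912]
 [ 0.0004  0.8912  0.4535]
 [-1.      0.0011 -0.0013]]
wheel_top 0.63 [425.0, 202.7] [ 0.6114 -0.1039  0.086 ] [ 0.5926 -0.0874  0.1546]
pointer 0.44 [386.0, 195.8] [ 0.63  -0.021  0.06 ] [ 0.6355 -0.0237  0.0407]
gauge_mark 0.66 [372.4, 203.0] [0.6113 0.0098 0.06  ] [0.616  0.0078 0.0422]
wheel_top 0.94 [395.6, 301.3] [ 0.6007 -0.1046  0.086 ] [ 0.601  -0.1042  0.0852]
pointer 0.71 [383.5, 258.0] [ 0.6335 -0.0174  0.06  ] [ 0.5598 -0.1117  0.2401]
gauge_mark 0.92 [367.7, 245.9] [0.6218 0.0151 0.06  ] [0.6221 0.0155 0.0593]
```

View pics/side1c.png

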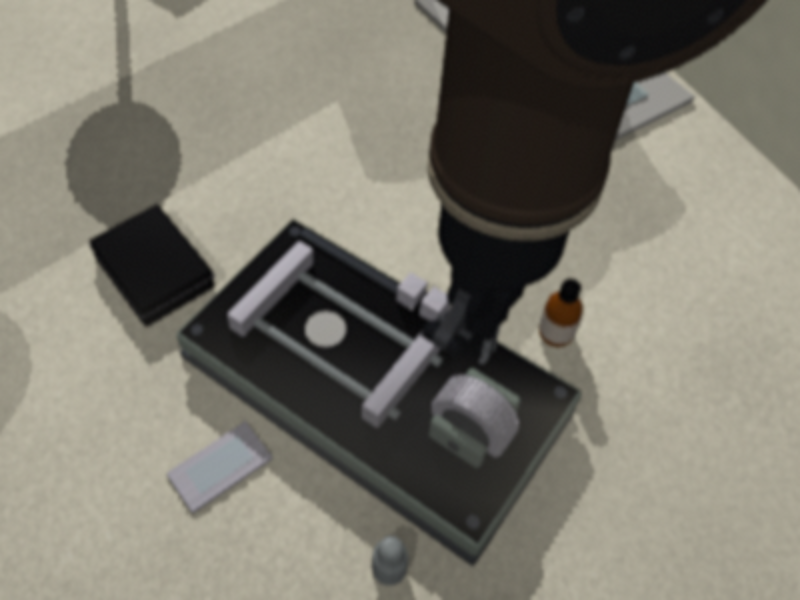

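Request:
servo_tool(commands=[[0,0,0,0.6,-0.8,0,0],[0,0,0,0.8,-0.23,0,0],[0,0,0,0.55,0,0,0],[0,0,0,0.1,0,0,0],[0,0,0,0.08,0,0,0]])

```text
clock: 5.47
ee_pos: [0.6137, -0.1153, 0.0851]
eef_rot: [137.2, 89.9, 164.2]
ft_force: [-0.5, 0.6, 1.6]
width: 0.0001
```

Request:
servo_tool(commands=[[0,0,0,0,0,0,0],[0,0,0,0.05,0,0,0],[0,0,0,0,0,0,0]])

```text
clock: 5.72
ee_pos: [0.6146, -0.1155, 0.0851]
eef_rot: [-39.1, 89.9, -12.1]
ft_force: [-0.2, -0.1, -0.5]
width: 0.0002
```

Request:
servo_tool(commands=[[0,0,0,0.06,0.1,0,0],[0,0,0,0,0.2,0,0],[0,0,0,0,0.2,0,0]])

```text
clock: 5.97
ee_pos: [0.6089, -0.1043, 0.0834]
eef_rot: [-39.0, 89.9, -12.0]
ft_force: [0.5, -0.0, 5.3]
width: 0.0002
```

Request:
servo_tool(commands=[[0,0,0,0,0.2,0,0],[0,0,0,0,0.2,0,0],[0,0,0,0,0.2,0,0],[0,0,0,0,0.1,0,0],[0,0,0,0,0,0,0]])

```text
clock: 6.38
ee_pos: [0.6005, -0.0881, 0.0832]
eef_rot: [-6.9, 90.0, 20.1]
ft_force: [0.1, 2.9, 4.6]
width: -0.0
```

```bash
cat > m.py <<'E'
from h import *
import sys
np.set_printoptions(precision=4,suppress=True)
s=robot.read_state();print(s['clock'],s['ee_pos'],s['ft_force'])
a=np.radians(27.05);O=np.array([.564,-.0175]);Y=np.array([-np.sin(a),np.cos(a)]);X=np.array([np.cos(a),np.sin(a)])
st=lambda p:(round(float((p[:2]-O)@X)*1000,1),round(float((p[:2]-O)@Y)*1000,1))
print('tcp stage',st(s['ee_pos']))
n=sys.argv[1]
c=robot.camera('side');save(c,n+'.png')
for k,z in(('wheel_top',.086),('pointer',.06),('gauge_mark',.06),('jaw',.04),('gauge',.04)):
    for r in robot.place_of(c,k)[:1]:
        print(k,r['conf'],r['point'],st(ray(c,r['point'],z)),deep(c,r['point'])[2])
i=cv2.imread('pics/'+n+'.png')[200:320,300:460];cv2.imwrite('pics/'+n+'c.png',cv2.resize(i,(800,600),interpolation=cv2.INTER_CUBIC))
E
python3 m.py s2
```

```text
6.3833 [ 0.6005 -0.0881  0.0832] [0.1124 2.9339 4.5961]
tcp stage (0.4, -79.4)
wheel_top 0.97 [397.7, 300.8] (-4.4, -96.3) 0.08418812590876101
pointer 0.7 [373.4, 254.5] (57.7, -14.4) 0.056948094572096486
gauge_mark 0.7 [370.3, 247.4] (66.4, -2.4) 0.052068950441651274
jaw 0.77 [352.8, 284.9] (0.0, -14.2) 0.06062106365564346
gauge 0.71 [369.7, 252.0] (70.1, -0.4) 0.05392227669297478
```

View pics/s2c.png

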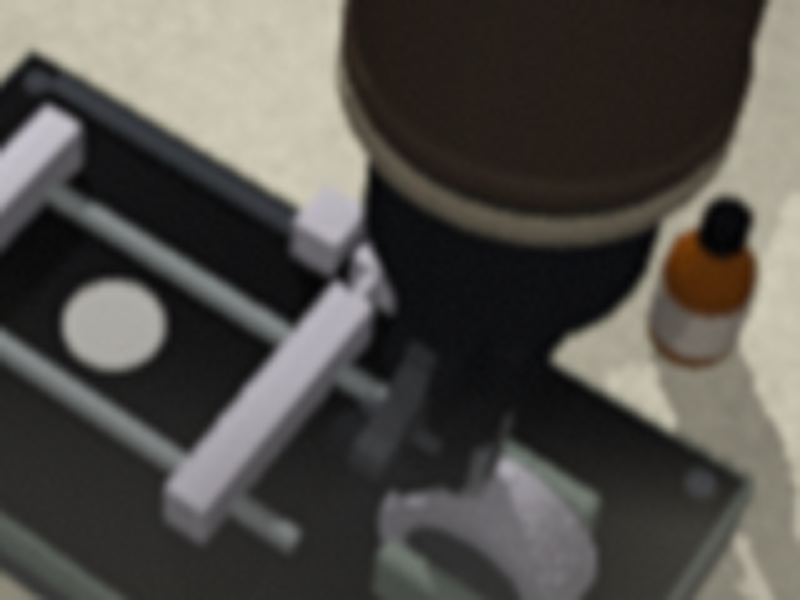

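Request:
servo_tool(commands=[[0,0,0,-0.6,0,0,0],[0,0,0,0,-0.7,0,0],[0,0,0,0,-0.58,0,0],[0,0,0,0,0,0,0]])

```text
clock: 7.02
ee_pos: [0.6168, -0.1203, 0.0977]
eef_rot: [-54.4, 89.9, -27.5]
ft_force: [-1.1, -0.4, 0.8]
width: -0.0003
```

```bash
python3 m.py s3
```

```text
7.0167 [ 0.6168 -0.1203  0.0977] [-1.1231 -0.4139  0.7937]
tcp stage (0.3, -115.6)
wheel_top 0.57 [397.0, 297.1] (0.2, -92.2) 0.1899936501021383
pointer 0.7 [374.4, 254.5] (58.7, -15.8) 0.058799702128697895
gauge_mark 0.87 [369.6, 247.0] (66.4, -1.0) 0.053049809681742555
jaw 0.65 [356.5, 285.1] (3.4, -19.3) 0.056291223852765526
gauge 0.83 [372.0, 251.5] (73.3, -3.0) 0.05897188491299277
```

View pics/s3c.png

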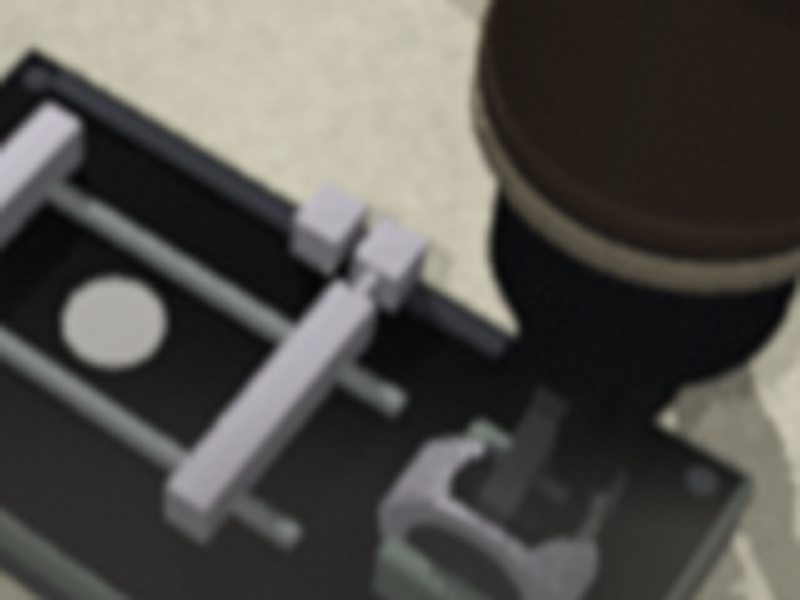

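```bash
cat > ov.py <<'E'
from h import *
import sys
a=np.radians(27.05);O=np.array([.564,-.0175]);Y=np.array([-np.sin(a),np.cos(a)]);X=np.array([np.cos(a),np.sin(a)])
W=lambda x,y,z:np.append(O+X*x/1000+Y*y/1000,z/1000)
n,mk,jw=sys.argv[1],float(sys.argv[2]),float(sys.argv[3])
c=robot.camera('side');save(c,n+'.png')
x0,y0,S=330,225,10
i=cv2.imread('pics/'+n+'.png')[y0:y0+60,x0:x0+80];i=cv2.resize(i,None,fx=S,fy=S,interpolation=cv2.INTER_CUBIC)
P=lambda *p:tuple(int(v) for v in ((proj(c,W(*p))-[x0-.5,y0-.5])*S))
def box(xa,xb,ya,yb,z,col): cv2.polylines(i,[np.array([P(xa,ya,z),P(xb,ya,z),P(xb,yb,z),P(xa,yb,z)])],True,col,1)
gx=float(sys.argv[4])
box(gx,gx+20,mk-21,mk-3,60,(0,0,255));box(gx,gx+20,mk+3,mk+21,60,(0,0,255))
box(-48,48,jw-8,jw+8,62,(0,255,0));box(48,gx-1,jw-2,jw+2,60,(255,255,0))
box(-48,48,100,116,62,(0,255,0))
cv2.imwrite('pics/'+n+'o.png',i)
E
python3 ov.py s4 0 -14.5 58
```

```text
(no output)
```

View pics/s4o.png

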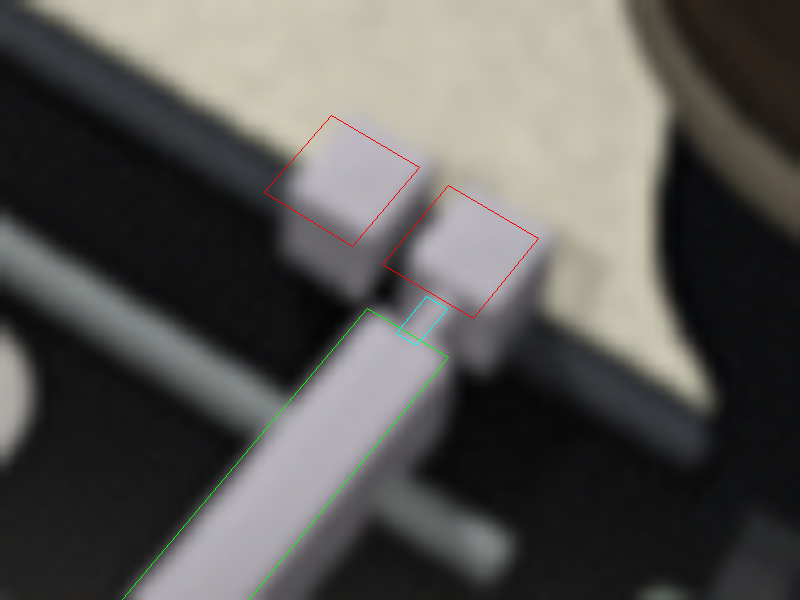

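```bash
python3 ov.py s5 -2.5 -16 60
```

```text
(no output)
```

View pics/s5o.png

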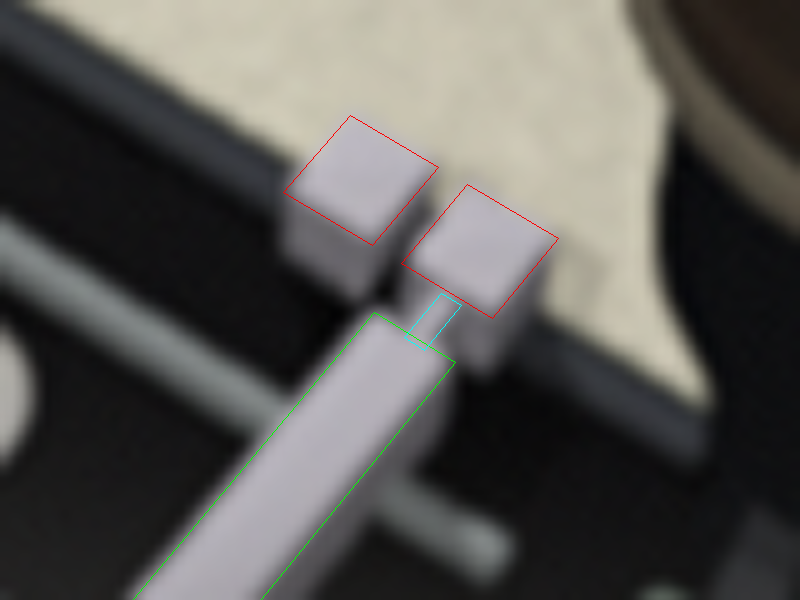

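Request:
servo_tool(commands=[[0,0,0,0.3,0.26,0,0],[0,0,0,0.2,0,0,0],[0,0,0,0.1,0,0,0],[0,0,0,0,0,0,0]])

```text
clock: 7.75
ee_pos: [0.6119, -0.1112, 0.0821]
eef_rot: [137.9, 90.0, 164.9]
ft_force: [-0.2, 0.4, 6.2]
width: -0.0002
```

Request:
servo_tool(commands=[[0,0,0,0,0.2,0,0],[0,0,0,0,0.2,0,0],[0,0,0,0,0.2,0,0],[0,0,0,0,0.2,0,0],[0,0,0,0,0.1,0,0]])

```text
clock: 8.17
ee_pos: [0.6017, -0.0912, 0.0827]
eef_rot: [-156.8, 90.0, -129.8]
ft_force: [-1.5, -1.5, 5.2]
width: 0.0004
```

Request:
servo_tool(commands=[[0,0,0,0,0,0,0],[0,0,0,-0.6,0,0,0],[0,0,0,-0.5,-0.6,0,0],[0,0,0,0,-0.6,0,0],[0,0,0,0,0,0,0]])

```text
clock: 8.58
ee_pos: [0.6175, -0.1206, 0.1106]
eef_rot: [-49.0, 89.8, -22.0]
ft_force: [-0.2, -0.6, 0.5]
width: -0.0
```

```bash
python3 m.py s6;python3 ov.py s7 -2.3 -4 60
```

```text
8.5833 [ 0.6175 -0.1206  0.1106] [-0.2126 -0.6408  0.5368]
tcp stage (0.8, -116.1)
wheel_top 0.98 [397.0, 299.2] (-2.7, -94.0) 0.08647320316035867
pointer 0.81 [369.8, 250.5] (60.7, -5.2) 0.046266948330732194
gauge_mark 0.74 [368.2, 247.0] (65.0, 0.8) 0.05854232790355818
jaw 0.85 [349.8, 282.4] (0.9, -7.7) 0.0562036832537719
```

View pics/s7o.png

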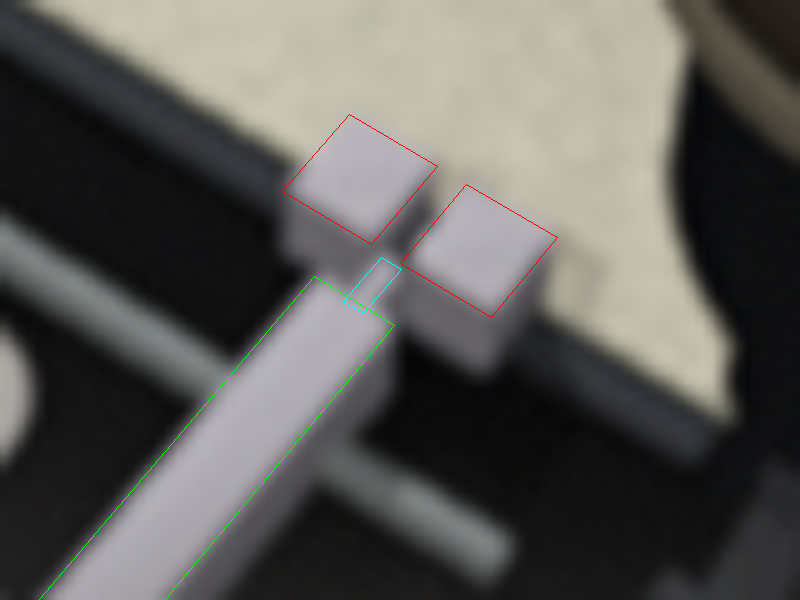

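Request:
servo_tool(commands=[[0,0,0,0.3,0.68,0,0],[0,0,0,0.5,0,0,0],[0,0,0,0.2,0,0,0],[0,0,0,0.1,0,0,0],[0,0,0,0,0,0,0]])

```text
clock: 9.35
ee_pos: [0.6076, -0.1033, 0.0822]
eef_rot: [150.1, 89.9, 177.1]
ft_force: [-2.8, -1.2, 6.4]
width: 0.0002
```

Request:
servo_tool(commands=[[0,0,0,0,0.07,0,0],[0,0,0,0,0.07,0,0],[0,0,0,0,0,0,0],[0,0,0,-0.6,0,0,0]])

```text
clock: 9.68
ee_pos: [0.6049, -0.1001, 0.0957]
eef_rot: [143.2, 89.8, 170.2]
ft_force: [-0.9, 0.2, -0.8]
width: 0.0002
```

Request:
servo_tool(commands=[[0,0,0,-1,-0.6,0,0],[0,0,0,-1,-0.6,0,0],[0,0,0,-1,0,0,0],[0,0,0,0,0,0,0]])

```text
clock: 10.02
ee_pos: [0.6228, -0.1285, 0.1775]
eef_rot: [-42.6, 89.6, -15.7]
ft_force: [1.0, 0.2, -0.6]
width: -0.0005
```

```bash
python3 m.py s8;python3 ov.py s9 -2.3 -2.3 60
```

```text
10.0167 [ 0.6228 -0.1285  0.1775] [ 1.0239  0.2138 -0.5847]
tcp stage (1.9, -125.5)
wheel_top 0.7 [398.6, 296.9] (2.0, -93.9) 0.08550569548914111
pointer 0.78 [370.3, 250.4] (61.4, -5.8) 0.04713647123612774
gauge_mark 0.69 [367.2, 248.6] (61.3, 0.4) 0.05635991369711457
jaw 0.85 [347.7, 278.5] (4.7, -0.7) 0.06129872969610284
gauge 0.92 [371.3, 250.8] (73.8, -1.2) 0.058368463608162724
```

View pics/s9o.png

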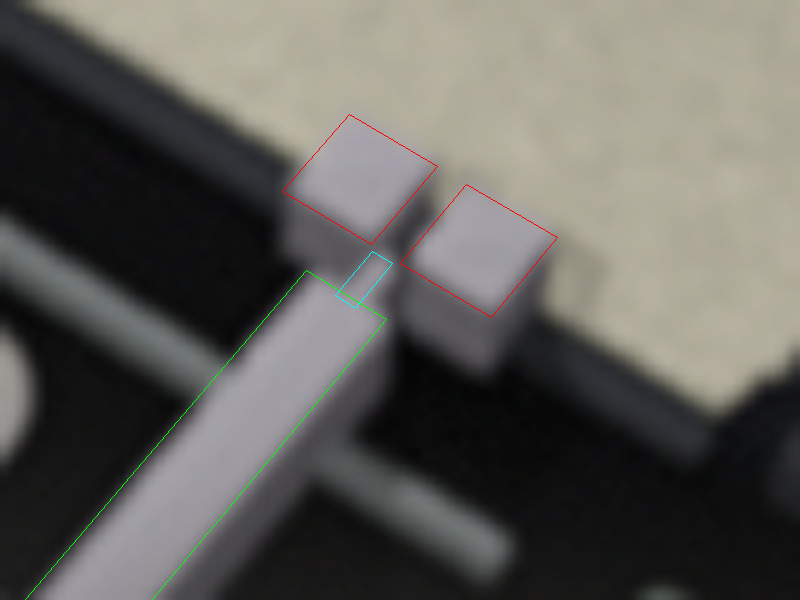

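```bash
cat > prof.py <<'E'
from h import *
import sys
a=np.radians(27.05);O=np.array([.564,-.0175]);Y=np.array([-np.sin(a),np.cos(a)]);X=np.array([np.cos(a),np.sin(a)])
c=robot.camera('side') 
def prof(im,xs,ys,z):
    uv=np.array([[proj(c,np.append(O+X*x/1000+Y*y/1000,z/1000)) for y in ys] for x in xs]).astype(np.float32)
    return cv2.remap(im,uv[...,0],uv[...,1],cv2.INTER_CUBIC).mean(0)
ys=np.arange(-26,22.01,.5)
def edges(p):
    d=np.gradient(p); return d
for n in sys.argv[1:]:
    im=cv2.imread(f'pics/{n}.png',0).astype(np.float32)
    j=prof(im,np.arange(-40,40,2),ys,62); g=prof(im,np.arange(63,78,1),ys,60)
    for nm,p in(('jaw',j),('gauge',g)):
        d=np.gradient(p); k=[i for i in range(1,len(d)-1) if abs(d[i])>2.5 and abs(d[i])>=abs(d[i-1]) and abs(d[i])>abs(d[i+1])]
        print(n,nm,[(float(ys[i]),round(float(d[i]),1)) for i in k])
E
python3 prof.py side1 s4 s7 s9
```

```text
side1 jaw [(-22.5, -14.1)]
side1 gauge [(-23.0, 12.4), (-5.0, -12.4), (1.0, 10.7), (19.0, -3.5)]
s4 jaw [(-23.0, 11.3), (-7.0, -17.0)]
s4 gauge [(-23.0, 11.7), (-5.0, -13.3), (1.0, 11.8), (19.0, -3.8)]
s7 jaw [(-18.5, 5.9), (-12.0, 11.2), (4.0, -16.8)]
s7 gauge [(-23.0, 11.7), (-5.0, -13.0), (1.0, 11.6), (19.0, -3.7)]
s9 jaw [(-18.0, 5.3), (-11.0, 10.3), (4.5, -15.3)]
s9 gauge [(-23.0, 10.6), (-5.0, -11.9), (1.0, 10.6), (19.0, -3.6)]
```

Run:
```python
import cv2,numpy as np
o=[]
for n in('s7','s9'):
    i=cv2.imread(f'pics/{n}.png')[235:275,345:385];o.append(cv2.resize(i,(400,400),interpolation=cv2.INTER_CUBIC))
cv2.imwrite('pics/cmp.png',np.hstack(o))
```

```text
(no output)
```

View pics/cmp.png

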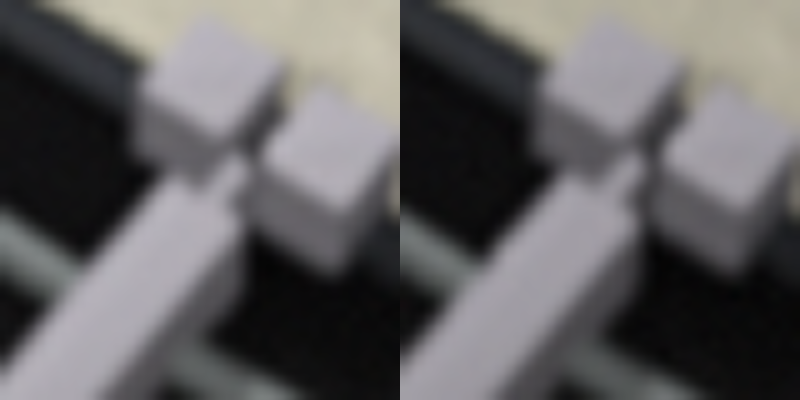

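Request:
servo_tool(commands=[[0,0,0,1,0.6,0,0],[0,0,0,1,0.46,0,0],[0,0,0,0.9,0,0,0],[0,0,0,0.4,0,0,0],[0,0,0,0,0,0,0]])

```text
clock: 10.83
ee_pos: [0.6063, -0.1027, 0.0878]
eef_rot: [141.5, 89.8, 168.5]
ft_force: [-0.6, 0.4, 0.6]
width: -0.0001
```

Request:
servo_tool(commands=[[0,0,0,0.2,0,0,0],[0,0,0,0.1,0,0,0],[0,0,0,0,0,0,0]])

```text
clock: 11.08
ee_pos: [0.6087, -0.1036, 0.0836]
eef_rot: [-41.1, 89.9, -14.1]
ft_force: [-0.2, -0.5, 5.9]
width: 0.0003
```

Request:
servo_tool(commands=[[0,0,0,0,0.08,0,0],[0,0,0,0,0.08,0,0],[0,0,0,0,0,0,0],[0,0,0,0,0,0,0],[0,0,0,-0.6,0,0,0]])

```text
clock: 11.5
ee_pos: [0.6051, -0.0995, 0.0967]
eef_rot: [140.6, 89.9, 167.5]
ft_force: [-1.0, 1.0, -0.6]
width: 0.0003
```

Request:
servo_tool(commands=[[0,0,0,-1,-0.6,0,0],[0,0,0,-1,-0.6,0,0],[0,0,0,-1,0,0,0],[0,0,0,0,0,0,0]])

```text
clock: 11.83
ee_pos: [0.6227, -0.1278, 0.1783]
eef_rot: [-41.2, 89.6, -14.3]
ft_force: [0.5, -0.4, 0.1]
width: 0.0
```

```bash
python3 m.py s10; python3 ov.py s11 -2 -2 60; python3 prof.py s10 s11
```

```text
11.8333 [ 0.6227 -0.1278  0.1783] [ 0.4788 -0.4043  0.0752]
tcp stage (2.1, -124.9)
wheel_top 0.79 [398.0, 297.3] (0.9, -93.6) 0.08457156257232623
pointer 0.94 [371.4, 251.9] (60.0, -8.9) 0.05826450819503348
gauge_mark 0.96 [368.6, 245.4] (68.1, 2.1) 0.05893245754715837
jaw 0.76 [347.3, 278.6] (4.2, -0.2) 0.06185113866074765
gauge 0.67 [369.1, 252.2] (69.1, 0.2) 0.05269657465892619
s10 jaw [(-16.0, 5.2), (-9.0, 10.2), (6.5, -15.3)]
s10 gauge [(-23.0, 10.7), (-5.0, -11.8), (1.0, 10.4), (19.0, -3.5)]
s11 jaw [(-16.0, 5.2), (-9.0, 10.3), (6.5, -15.3)]
s11 gauge [(-23.0, 10.5), (-5.0, -12.0), (1.0, 10.3), (19.0, -3.6)]
```

View pics/s11o.png

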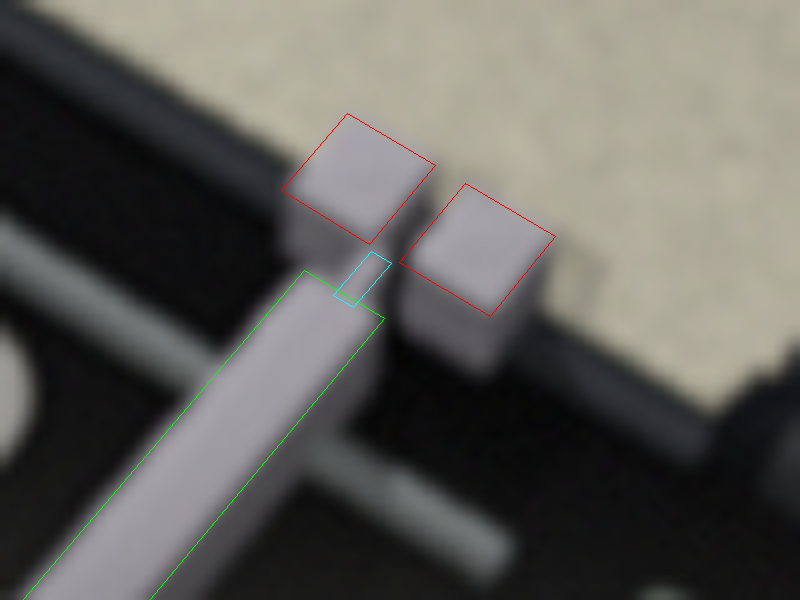

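Run:
```python
from h import *
c=robot.camera('top');save(c,'t12.png')
for k in('pointer','gauge_mark'):
    for r in robot.place_of(c,k)[:2]: print(k,r['conf'],r['point'],ray(c,r['point'],.06))
i=cv2.imread('pics/t12.png')[180:220,355:395];j=cv2.imread('pics/s11.png')[235:275,345:385]
cv2.imwrite('pics/c12.png',np.hstack([cv2.resize(k,(400,400),interpolation=cv2.INTER_CUBIC) for k in(i,j)]))
```

```text
gauge_mark 0.52 [371.8, 198.8] [0.62113428 0.01139133 0.06      ]
```

View pics/c12.png

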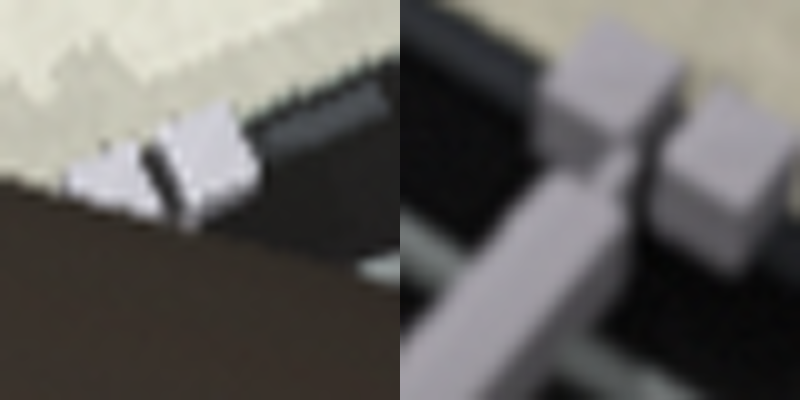

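```bash
python3 -c "
from bench import robot
print(robot.read_state()['clock'],robot.sign_off())"
```

```text
the job is handed in; nothing more can be done
12.3833 None
```

I rolled the thumbwheel with the shut fingertips in two long strokes and two short ones, pressing with about 5–6 N. I then lifted the hand clear, to about 0.18 m above the bench, and handed the job in at 12.4 s.

**Final position:** Edge measurements in the last side pictures put the jaw centre at stage y ≈ -1.25 mm and the notch middle at ≈ -2.0 mm. That leaves the pointer about 0.75 mm past the middle, inside the 3 mm limit. The last top picture, partly hidden by the arm, also shows the pointer tip in line with the notch.

**What disagreed or went less well:**
- **Network reading:** the last side-camera network reading put the pointer about 11 mm short of the mark, at confidence 0.94. Its pixel lay on the gauge block's near face, not on the blade, so I discarded it.
- **Third stroke:** it moved the jaw only about 0.75 mm, probably because the finger slipped. The fourth stroke made up the rest.
- **Loose objects:** I did not re-measure them at the end. The gripper stayed over the stage while it was low, and I saw no sign of contact with them.

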